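Mirror the reagent row into the second rack

TASK

The rinse-down uses the reagents in reverse order. Move the three reagent bottles one by one from the full rack to the empty rack beside it so that the row is mirrored: the bottle nearest to the empty rack goes into the place nearest to the full rack, the middle one into the middle place, and the farthest one into the farthest place. Keep the bottles upright, stand each on the floor of its place, and leave the sample cups and the cup lid where they are.

Things in the scene. Friction and masses are not known exactly. Their poses are not given: they have to be found in the camera images.
- bottle_short: Small white plastic reagent bottle, the shortest: 68 mm tall, round body 32 mm in diameter up to about 50 mm, shoulder above, low flat screw cap 17 mm wide. Origin at the centre of its underside, z up along its axis. Stands upright in one of the places of rack_from at the start; the three bottles are dealt to the three places at random. About 60 g.
- bottle_mid: White plastic reagent bottle of middle height: 74 mm tall, round body 35 mm in diameter up to about 50 mm, shoulder above, low flat screw cap 17 mm wide. Origin at the centre of its underside, z up along its axis. Stands upright in one of the places of rack_from at the start; the three bottles are dealt to the three places at random. About 60 g.
- bottle_dropper: White plastic reagent bottle with a pointed dropper cap, the tallest: 82 mm tall, round body 34 mm in diameter up to about 50 mm, shoulder above, pointed cap 17 mm wide. Origin at the centre of its underside, z up along its axis. Stands upright in one of the places of rack_from at the start; the three bottles are dealt to the three places at random. About 60 g.
- rack_from: The full rack: low grey open-topped bottle rack with three places in a row, which holds the three bottles at the start. Fixed. Origin at the centre of its underside, x across the row, y along it, z up. Outside 60 (x) by 170 (y) mm, floor 4 mm thick, walls 18 mm high, 5 mm thick; three places 50 mm square inside, centred at y = -55, 0, +55 mm.
- rack_to: The empty rack, same make, roughly in line with the full one, to its left or right; either of its ends may face rack_from. Fixed. Origin at the centre of its underside, x across the row, y along it, z up. Outside 60 (x) by 170 (y) mm, floor 4 mm thick, walls 18 mm high, 5 mm thick; three places 50 mm square inside, centred at y = -55, 0, +55 mm.
- cup_a: Bystander, to be left alone: clear open sample cup with dark green leaf pieces, 50 mm in diameter, 87 mm tall, behind the racks. Origin at the centre of its underside.
- cup_b: Bystander, to be left alone: clear open sample cup with pale yellow leaf pieces, 50 mm in diameter, 87 mm tall, behind the racks. Origin at the centre of its underside.
- cup_lid: Bystander, to be left alone: round cream cup lid lying flat, 52 mm in diameter, 17 mm high, behind the racks. Origin at the centre of its underside.

How it is judged (in metres and radians):
At the end, for the whole second after the job is handed in: Each bottle stands upright (within 0.12 rad), at rest, on the floor of its own place in rack_to, within 12 mm of the place centre, in mirrored order: nearest stays nearest, middle middle, farthest farthest. Judged by distance travelled: under 121 mm, 175 to 229 mm, over 284 mm (((y of rack_from in the frame of rack_to above 0 m and y of bottle_short in the frame of rack_to between 0.043 and 0.067 m and distance of bottle_short from where it was at the start of the episode between 0.05 and 0.121 m) or (y of rack_from in the frame of rack_to above 0 m and y of bottle_short in the frame of rack_to between -0.012 and 0.012 m and distance of bottle_short from where it was at the start of the episode between 0.175 and 0.229 m) or (y of rack_from in the frame of rack_to above 0 m and y of bottle_short in the frame of rack_to between -0.067 and -0.043 m and distance of bottle_short from where it was at the start of the episode between 0.284 and 0.4 m) or (y of rack_from in the frame of rack_to below 0 m and y of bottle_short in the frame of rack_to between -0.067 and -0.043 m and distance of bottle_short from where it was at the start of the episode between 0.05 and 0.121 m) or (y of rack_from in the frame of rack_to below 0 m and y of bottle_short in the frame of rack_to between -0.012 and 0.012 m and distance of bottle_short from where it was at the start of the episode between 0.175 and 0.229 m) or (y of rack_from in the frame of rack_to below 0 m and y of bottle_short in the frame of rack_to between 0.043 and 0.067 m and distance of bottle_short from where it was at the start of the episode between 0.284 and 0.4 m)) and x of bottle_short in the frame of rack_to between -0.012 and 0.012 m and z of bottle_short in the frame of rack_to between 0 and 0.008 m and angle between each of bottle_short, bottle_mid, bottle_dropper's own z axis and vertical below 0.12 rad and linear speed of each of bottle_short, bottle_mid, bottle_dropper below 0.01 m/s and ((y of rack_from in the frame of rack_to above 0 m and y of bottle_mid in the frame of rack_to between 0.043 and 0.067 m and distance of bottle_mid from where it was at the start of the episode between 0.05 and 0.121 m) or (y of rack_from in the frame of rack_to above 0 m and y of bottle_mid in the frame of rack_to between -0.012 and 0.012 m and distance of bottle_mid from where it was at the start of the episode between 0.175 and 0.229 m) or (y of rack_from in the frame of rack_to above 0 m and y of bottle_mid in the frame of rack_to between -0.067 and -0.043 m and distance of bottle_mid from where it was at the start of the episode between 0.284 and 0.4 m) or (y of rack_from in the frame of rack_to below 0 m and y of bottle_mid in the frame of rack_to between -0.067 and -0.043 m and distance of bottle_mid from where it was at the start of the episode between 0.05 and 0.121 m) or (y of rack_from in the frame of rack_to below 0 m and y of bottle_mid in the frame of rack_to between -0.012 and 0.012 m and distance of bottle_mid from where it was at the start of the episode between 0.175 and 0.229 m) or (y of rack_from in the frame of rack_to below 0 m and y of bottle_mid in the frame of rack_to between 0.043 and 0.067 m and distance of bottle_mid from where it was at the start of the episode between 0.284 and 0.4 m)) and x of bottle_mid in the frame of rack_to between -0.012 and 0.012 m and z of bottle_mid in the frame of rack_to between 0 and 0.008 m and ((y of rack_from in the frame of rack_to above 0 m and y of bottle_dropper in the frame of rack_to between 0.043 and 0.067 m and distance of bottle_dropper from where it was at the start of the episode between 0.05 and 0.121 m) or (y of rack_from in the frame of rack_to above 0 m and y of bottle_dropper in the frame of rack_to between -0.012 and 0.012 m and distance of bottle_dropper from where it was at the start of the episode between 0.175 and 0.229 m) or (y of rack_from in the frame of rack_to above 0 m and y of bottle_dropper in the frame of rack_to between -0.067 and -0.043 m and distance of bottle_dropper from where it was at the start of the episode between 0.284 and 0.4 m) or (y of rack_from in the frame of rack_to below 0 m and y of bottle_dropper in the frame of rack_to between -0.067 and -0.043 m and distance of bottle_dropper from where it was at the start of the episode between 0.05 and 0.121 m) or (y of rack_from in the frame of rack_to below 0 m and y of bottle_dropper in the frame of rack_to between -0.012 and 0.012 m and distance of bottle_dropper from where it was at the start of the episode between 0.175 and 0.229 m) or (y of rack_from in the frame of rack_to below 0 m and y of bottle_dropper in the frame of rack_to between 0.043 and 0.067 m and distance of bottle_dropper from where it was at the start of the episode between 0.284 and 0.4 m)) and x of bottle_dropper in the frame of rack_to between -0.012 and 0.012 m and z of bottle_dropper in the frame of rack_to between 0 and 0.008 m); the robot touches nothing.
It fails at once if a bottle is tipped over (more than 0.6 rad) (angle between any of bottle_short, bottle_mid, bottle_dropper's own z axis and vertical above 0.6 rad).
It fails at once if a sample cup or the cup lid is pushed more than 20 mm from its place (distance of any of cup_a, cup_b, cup_lid from where it was at the start of the episode above 0.02 m).
It also fails if it takes over 86 s, if anything falls off the work surface, if the arm or the gripper's body presses on something with over 40 N, if the wrist force passes 120 N, or if a joint passes its speed limit or range.

ROBOT

A 6-joint arm with a two-finger parallel gripper is mounted at the origin on a cart in front of the work surface, level with it; the furniture and walls round the work are solid. World frame = base frame: x ahead of the robot, y to its left, z up, the work surface at z = 0. Lengths are in mm, angles in rad, forces in N, time in s.
With the tool pointing down it reaches from about 350 to 875 mm from the base axis. Payload 4.2 kg.
Tool frame: the origin (TCP) lies midway between the tips of the shut fingers; the grasp point (between the pads) lies 19 mm behind it; z points along the fingers, y is the line along which they close (so a half turn about z gives the same grasp; the last joint's range is limited). The gripper opens to 85 mm and grips with 20 to 120 N. Pads are 22 mm wide; open, the fingers measure 114 mm over their backs; the gripper's body (76 mm by 85 mm) begins 54 mm behind the grasp point. The pads swing forward as they close: fully open they stand 13 mm farther back than shut.
Start: joints at [0.259, 0.385, 0.008, 0, -1.194, -0.259], TCP at [624.979, 0.025, 231.312] pointing down, gripper open.
Joint ranges: [-3.14, 3.14], [-1.21, 2.06], [-1.07, 1.41], [-3.16, 2.05], [-2.99, -0.16], [-3.1, 3.1]. Speed limits (rad/s): [2.79, 2.79, 3.14, 3.14, 3.14, 3.14].

INTERFACE

Orientations are given as a unit quaternion [x, y, z, w].
In Python, from bench import * gives the robot as it stands.
- The arm moves only by the tool drive_tool, never from a script. Its argument "plan" is a list that holds one entry, the list of rows, each a list of 5 numbers: the closure, from -1 (fully open) to 1 (shut), then the shift along the world's x, y, z in mm, then the turn about the world's z in degrees. A call has 1 to 20 rows; each row shifts and turns the commanded pose from where the row before left it; what a row does not reach is not made up. A row lasts 1/12 s, in which the tool goes at most 41.7 mm and 7.16 degrees, less where a joint would pass 70% of its speed; a pose out of reach is approached as far as the arm can. A call is refused whole if a number of a shift passes 41.7 or a number of a turn 7.16, either way. A call with a gripper value outside its range is refused whole. The fingers move at their own pace and stop on an object; the grip force is fixed at half the most. Time passes only in rows, so rows that do not move let the fingers close. It gives the time, the measured TCP pose, the force, the opening and the grip force at its end, in the units of the state.
- read_state(): the state, without advancing time (a new reading comes with each control period).
- get_image(name): name is "scene" or "side" or "wrist"; returns (picture, depth): 400x640x3 uint8, red, green, blue; 400x640 float32, mm along the optical axis (not along the pixel's ray), 0 where there is no reading.
- camera_model(name): a dict with "fx", "fy", "cx", "cy" (pixels), "distortion" ([k1, k2, p1, p2, k3] as OpenCV has them; the pictures are not rectified), "R" (3x3) and "t" (3): a world point X has camera coordinates R X + t; the wrist camera has in their place "mount" (4x4, takes a point from camera to tool coordinates, whose origin is the TCP and whose axes are the flange's). Camera axes: x right, y down, z forward; pixel columns grow to the right and rows downward; lengths in mm; the calibration is good to about 2 mm. A picture is of the moment at which its call begins: read the wrist's pose just before it. camera_model takes no time and is no camera call.
- job_done(): hands the job in; it is judged then, once.
The state is a dict: "clock": time; "joints": joint angles; "joint_vel": joint speeds; "joint_efforts": joint torques, N m; "position": TCP position; "ee_rot": TCP orientation; "contact_force": force on the tool from outside, world axes, zero at the start; "wrist_torque": the same for the moment, N m; "gripper_width": finger opening in mm; "grasp_force": force on a finger pad.
Only numpy, scipy, OpenCV 4.12 (cv2) and the standard library are available. Lean on these libraries where they do the work, as an engineer would, in place of code of your own. Each camera call takes 0.05 s, during which the arm holds its last target. There are 200 camera calls.

## Working session

There is one attempt and no reset: what is moved stays moved. The work goes in short steps, Python scripts to look and compute and a tool call to move; the robot and the scene stay as the last step left them, time stands still between calls to the robot, and variables do not carry over. Pictures are saved under pics/ and viewed, at most 14 in all, crops included, and the job is handed in when it is done.

Besides the shell and the picture viewer there is one more tool, called after "Call:" by a JSON object that holds its "fn" and its "kwargs". drive_tool: Moves the arm, as the interface text tells. Its arguments: {"type":"object","properties":{"plan":{"type":"array"}},"required":["plan"]}

```bash
mkdir -p pics; python3 - <<'E'
from bench import *
import cv2,numpy as np
s=read_state();print(s)
for n in ("scene","side"):
    p,d=get_image(n);cv2.imwrite(f"pics/{n}0.png",p[:,:,::-1]);np.savez(f"{n}0.npz",p=p,d=d)
    print(n,camera_model(n))
print(camera_model("wrist"))
E
```

```text
{'clock': 0.0, 'joints': array([ 2.58612038e-01,  3.85550127e-01,  6.59776421e-03, -4.87287650e-04,
       -1.19400284e+00, -2.58616689e-01]), 'joint_vel': array([ 2.56993285e-04, -1.61608345e-03,  3.38555769e-05,  1.36371609e-03,
       -1.30230425e-03, -1.88365617e-04]), 'joint_efforts': array([-9.55001960e-04, -3.92286408e+01,  1.88399577e+01,  4.18616563e+00,
       -4.72148502e-03,  8.27910434e-07]), 'position': array([6.24403207e+02, 1.98134718e-02, 2.30216227e+02]), 'ee_rot': array([-0.70704114,  0.70717156,  0.00073845, -0.00081925]), 'contact_force': array([ 0.00790878, -0.54334598, -0.25522961]), 'wrist_torque': array([-0.00574653,  0.05231407, -0.05814238]), 'grasp_force': 0.0, 'gripper_width': 85.14562749727368}
scene {'fx': 421.9786332937688, 'fy': 421.9786332937688, 'cx': 325.65302734684343, 'cy': 203.26460498185094, 'distortion': array([-0.07085098,  0.        ,  0.        ,  0.        ,  0.        ]), 'R': array([[ 0.7455945 , -0.66639266,  0.00310774],
       [-0.36179813, -0.40870595, -0.83789114],
       [ 0.55963466,  0.62360265, -0.54582853]]), 't': array([-588.1
[... 288 characters left out ...]
2],
       [-0.21328295,  0.37937212, -0.90032615],
       [ 0.49084609, -0.75517527, -0.4344887 ]]), 't': array([344.45319952, 259.68655921, 394.10729711])}
{'fx': 328.71372835089915, 'fy': 328.71372835089915, 'cx': 318.2860158974394, 'cy': 194.59847532340254, 'distortion': array([-0.03432583,  0.        ,  0.        ,  0.        ,  0.        ]), 'mount': array([[-1.26849390e-04, -9.50164611e-01, -3.11748610e-01,
         8.05402896e+01],
       [ 9.99999971e-01, -5.59585091e-05, -2.36342966e-04,
        -4.18104848e-01],
       [ 2.07119735e-04, -3.11748630e-01,  9.50164590e-01,
        -1.41889682e+02],
       [ 0.00000000e+00,  0.00000000e+00,  0.00000000e+00,
         1.00000000e+00]])}
```

View pics/scene0.png

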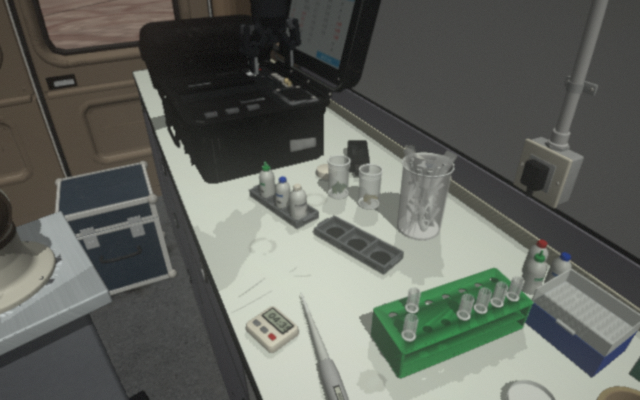

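View pics/side0.png

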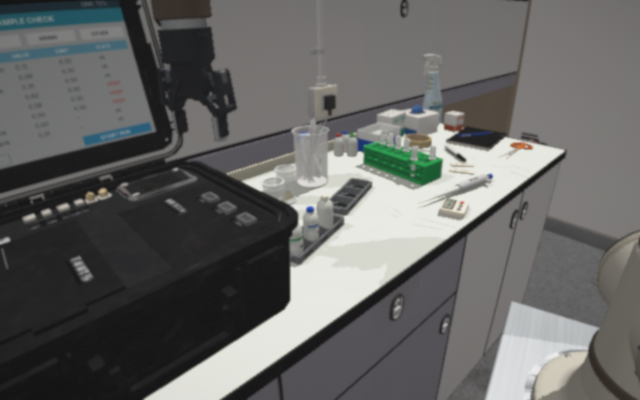

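The scene view shows the full rack at about (283,200) with its three bottles. The empty rack is at (358,243), toward −y. The cups are at (339,175) and (370,185) and the lid at (323,171), all behind. In the side view the bottles are at (297–326, 205–240).

```bash
cat > h.py <<'E'
from bench import *
import cv2,numpy as np
from scipy.spatial.transform import Rotation as Ro
def pose(n,s=None):
    """camera model, R (cam->world), origin"""
    c=camera_model(n); K=np.array([[c['fx'],0,c['cx']],[0,c['fy'],c['cy']],[0,0,1]])
    if n=='wrist':
        s=s or read_state(); Rt=Ro.from_quat(s['ee_rot']).as_matrix(); m=np.array(c['mount'])
        return K,c['distortion'],Rt@m[:3,:3],Rt@m[:3,3]+s['position']
    R=np.array(c['R']); return K,c['distortion'],R.T,-R.T@np.array(c['t'])
def plane(P,uv,z):
    K,D,R,o=P; uv=np.asarray(uv,float).reshape(-1,1,2)
    q=cv2.undistortPoints(uv,K,D).reshape(-1,2); d=np.c_[q,np.ones(len(q))]@R.T
    return o+d*((z-o[2])/d[:,2])[:,None]
def cloud(P,d):
    K,D,R,o=P; v,u=np.mgrid[0:400,0:640]
    q=cv2.undistortPoints(np.stack([u,v],-1).reshape(-1,1,2).astype(float),K,D).reshape(400,640,2)
    return (np.dstack([q,np.ones((400,640))])*d[...,None])@R.T+o
def snap(n,tag):
    P=pose(n); p,d=get_image(n); cv2.imwrite(f"pics/{tag}.png",p[:,:,::-1]); np.savez(tag+".npz",p=p,d=d,**dict(zip("KDRo",map(np.array,P)))); return P,p,d
def load(tag):
    z=np.load(tag+".npz"); return tuple(z[k] for k in "KDRo"),z['p'],z['d']
E
python3 - <<'E'
from h import *
P,p,d=snap('wrist','w0')
S=pose('scene'); z=np.load('scene0.npz'); C=cloud(S,z['d'])
for uv in [(265,185),(283,195),(299,205),(266,166),(283,181),(297,188),(358,243),(332,232),(385,257),(339,165),(370,175),(323,171)]:
    print(uv,C[uv[1],uv[0]].round())
E
```

```text
(265, 185) [ 515. -108.   39.]
(283, 195) [ 520. -167.   39.]
(299, 205) [ 518. -223.   42.]
(266, 166) [ 527. -100.   78.]
(283, 181) [ 525. -163.   69.]
(297, 188) [ 523. -212.   75.]
(358, 243) [ 555. -354.    4.]
(332, 232) [ 541. -296.    5.]
(385, 257) [ 563. -415.    4.]
(339, 165) [ 635. -214.   88.]
(370, 175) [ 652. -287.   88.]
(323, 171) [ 678. -114.   17.]
```

View pics/w0.png

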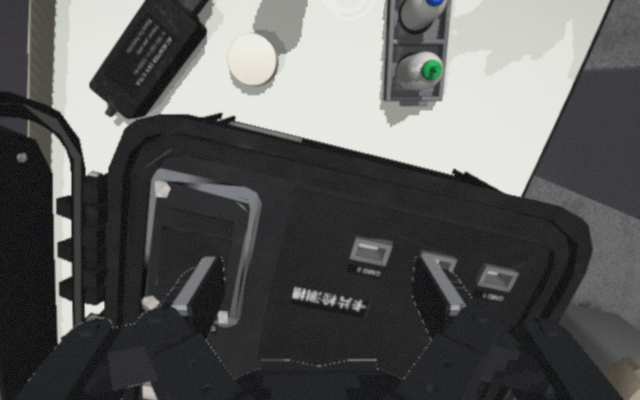

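The wrist view shows the green-cap bottle at (420,70) and the blue-cap bottle at (415,10), with the lid at (252,60). The image's up direction is world −y and the fingers close along world x. Next I'll check obstacle heights, then move above the racks.

```bash
python3 - <<'E'
from h import *
S=pose('scene'); z=np.load('scene0.npz'); C=cloud(S,z['d'])
def box(a,b,c,d,lo):
    Q=C[c:d,a:b].reshape(-1,3); Q=Q[(Q[:,2]>lo)&(Q[:,0]>300)]; print(np.percentile(Q,[2,50,98],axis=0).round().tolist())
box(402,452,155,235,30)   #beaker
box(375,530,275,370,20)   #green rack
box(165,325,75,175,30)    #case
P,p,d=load('w0');W=cloud(P,d)
for uv in [(140,120),(480,180),(330,150),(380,255),(100,40)]:print(uv,W[uv[1],uv[0]].round())
E
```

```text
[[639.0, -441.0, 33.0], [655.0, -420.0, 114.0], [719.0, -362.0, 170.0]]
[[393.0, -657.0, 24.0], [489.0, -596.0, 56.0], [606.0, -530.0, 89.0]]
[[432.0, -57.0, 37.0], [572.0, 14.0, 153.0], [788.0, 312.0, 169.0]]
(140, 120) [738. -61. 161.]
(480, 180) [462.   8.  57.]
(330, 150) [617. -40. 153.]
(380, 255) [579.  37. 156.]
(100, 40) [ 855. -130.   -1.]
```

Call:
{"fn": "drive_tool", "kwargs": {"plan": [[[-1, -20, -30, 0, 0], [-1, -20, -30, 0, 0], [-1, -20, -30, 0, 0], [-1, -20, -30, 0, 0], [-1, 0, -30, 0, 0], [-1, 0, -30, 0, 0], [-1, 0, -30, 0, 0], [-1, 0, -30, 0, 0], [-1, 0, -30, 0, 0], [-1, 0, -10, 0, 0], [-1, 0, 0, 0, 0], [-1, 0, 0, 0, 0]]]}}

```text
clock: 1.15
position: [544.6, -280.1, 230.7]
ee_rot: [-0.707, 0.708, 0.001, -0.0]
contact_force: [0.2, 0.4, 0.1]
gripper_width: 85.3
grasp_force: 0.0
```

```bash
python3 - <<'E'
from h import *
P,p,d=snap('wrist','w1');print(read_state()['position'])
E
```

```text
[ 544.80170517 -279.3898728   230.95333086]
```

View pics/w1.png

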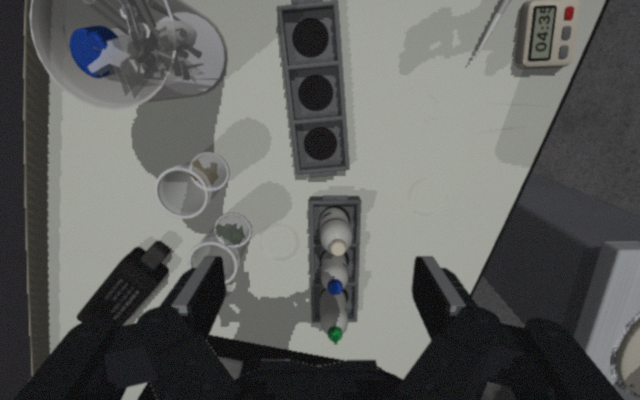

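View w1: the empty rack spans (278,5) to (348,175) and is slightly yawed. The full rack spans (308,197) to (360,322). Cap tops are at (338,247) white, (335,287) blue and (335,334) green. The beaker is at upper left.

```bash
python3 - <<'E'
from h import *
P,p,d=load('w1');W=cloud(P,d)
S=pose('scene'); z=np.load('scene0.npz'); C=cloud(S,z['d'])
for nm,X in(('wrist',W),('scene',C)):
    m=(X[...,2]>11)&(X[...,2]<24)&(X[...,0]>460)&(X[...,0]<610)&(X[...,1]<-70)&(X[...,1]>-470)
    n,l,st,ce=cv2.connectedComponentsWithStats(m.astype(np.uint8))
    for i in range(1,n):
        if st[i,4]<150: continue
        Q=X[l==i]; (c,sz,a)=cv2.minAreaRect(Q[:,:2].astype(np.float32)); print(nm,st[i].tolist(),np.round(c,1),np.round(sz,1),round(a,1),np.median(Q[:,2]).round(1))
hsv=cv2.cvtColor(p,cv2.COLOR_RGB2HSV)
for nm,uv,h in(('white',(338,247),73),('blue',(335,286),75),('green',(335,334),86)):
    print(nm,plane(P,uv,h).round(1),W[uv[1]-3:uv[1]+4,uv[0]-3:uv[0]+4].reshape(-1,3).max(0).round(1))
# bottle bodies in scene: slices
for a,b in((-130,-80),(-185,-140),(-240,-190)):
    for lo,hi in((25,50),(60,95)):
        for nm,X in(('s',C),('w',W)):
            Q=X[(X[...,0]>480)&(X[...,0]<560)&(X[...,1]>a)&(X[...,1]<b)&(X[...,2]>lo)&(X[...,2]<hi)]
            if len(Q)>5: print(nm,a,lo,len(Q),np.percentile(Q,[3,50,97],axis=0).round().tolist())
m=(W[...,2]>120)&(W[...,2]<165)&(W[...,1]>-100)&(W[...,1]<-20)
E0=cloud(load('w0')[0],load('w0')[2]);
for x in (460,500,530,560,600):
    Q=E0[(abs(E0[...,0]-x)<10)&(E0[...,2]>100)&(E0[...,2]<175)&(E0[...,1]<60)]; print(x,Q[:,1].min().round() if len(Q) else None)
Q=W[(W[...,2]>60)&(W[...,1]<-350)&(W[...,0]<700)&(W[...,0]>600)];print('beaker',Q.min(0).round(),Q.max(0).round())
E
```

```text
wrist [276, 0, 74, 177, 3036] [ 547.6 -354.2] [ 61.  178.6] 5.5 16.9
wrist [309, 195, 52, 127, 1569] [ 525.2 -156.4] [ 60.6 172.6] 0.5 16.8
scene [249, 186, 70, 40, 692] [ 523.5 -157.2] [ 62.1 175.4] 2.2 17.2
scene [314, 215, 90, 56, 1072] [ 547.3 -356.2] [ 62.9 182.5] 5.0 17.0
white [[ 525.1 -206.3   73. ]] [ 528.4 -204.3   78.6]
blue [[ 527.5 -161.6   75. ]] [ 530.6 -154.4   72.8]
green [[ 527.2 -108.8   86. ]] [529.9 -95.2  79.2]
s -130 25 153 [[510.0, -115.0, 26.0], [518.0, -110.0, 38.0], [538.0, -93.0, 49.0]]
w -130 25 358 [[511.0, -112.0, 26.0], [528.0, -110.0, 38.0], [543.0, -98.0, 49.0]]
s -130 60 106 [[516.0, -110.0, 60.0], [524.0, -102.0, 67.0], [535.0, -92.0, 84.0]]
w -130 60 367 [[517.0, -107.0, 60.0], [527.0, -101.0, 70.0], [536.0, -91.0, 84.0]]
s -185 25 147 [[511.0, -172.0, 26.0], [517.0, -167.0, 38.0], [535.0, -150.0, 49.0]]
w -185 25 290 [[513.0, -170.0, 26.0], [528.0, -167.0, 39.0], [542.0, -157.0, 49.0]]
s -185 60 72 [[518.0, -165.0, 61.0], [524.0, -161.0, 67.0], [533.0, -150.0, 73.0]]
w -185 60 227 [[520.0, -163.0, 60.0], [527.0, -158.0, 70.0], [535.0, -149.0, 72.0]]
s -240 25 177 [[509.0, -226.0, 26.0], [517.0, -221.0, 37.0], [537.0, -203.0, 49.0]]
w -240 25 276 [[512.0, -224.0, 26.0], [529.0, -221.0, 38.0], [543.0, -210.0, 49.0]]
s -240 60 135 [[513.0, -221.0, 60.0], [522.0, -212.0, 66.0], [534.0, -200.0, 79.0]]
w -240 60 510 [[514.0, -218.0, 60.0], [526.0, -211.0, 66.0], [538.0, -200.0, 78.0]]
460 -6.0
500 -15.0
530 -23.0
560 -29.0
600 -39.0
beaker [ 636. -433.   60.] [ 700. -350.  183.]
```

Call:
{"fn": "drive_tool", "kwargs": {"plan": [[[-1, -10, 36, 0, 0], [-1, -9, 36, 0, 0], [-1, 0, 0, -30, 0], [-1, 0, 0, -30, 0], [-1, 0, 0, -30, 0], [-1, 0, 0, -30, 0], [-1, 0, 0, -30, 0], [-1, 0, 0, -30, 0], [-1, 0, 0, -15, 0], [-1, 0, 0, -14, 0], [-1, 0, 0, 0, 0], [-1, 0, 0, 0, 0]]]}}

```text
clock: 2.2
position: [525.9, -206.9, 22.2]
ee_rot: [0.708, -0.706, -0.0, 0.0]
contact_force: [0.8, -0.1, 0.6]
gripper_width: 85.4
grasp_force: 0.0
```

```bash
python3 - <<'E'
from h import *
P,p,d=snap('wrist','w2');print(read_state()['position'])
E
```

```text
[ 526.66942423 -207.18271419   23.06777135]
```

View pics/w2.png

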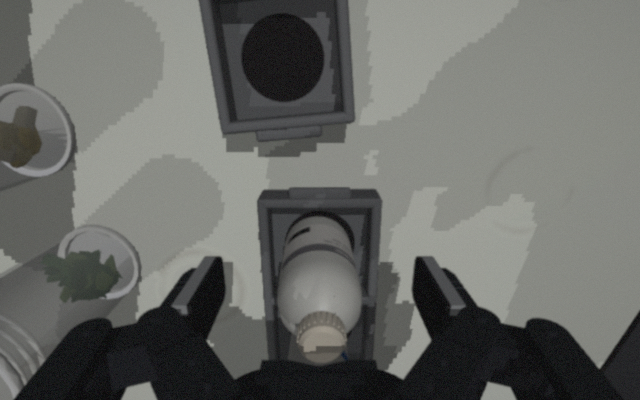

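w2: the white-cap bottle is centred between the pads (body at about (320,280), finger pads at (205,280) and (440,280)). The racks have end tabs, at (320,193) and (290,133), which explains the measured length of about 178 mm. I'll close and lift.

Call:
{"fn": "drive_tool", "kwargs": {"plan": [[[0, 0, 0, 0, 0], [0.6, 0, 0, 0, 0], [1, 0, 0, 0, 0], [1, 0, 0, 0, 0], [1, 0, 0, 0, 0], [1, 0, 0, 0, 0], [1, 0, 0, 0, 0], [1, 0, 0, 0, 0], [1, 0, 0, 0, 0]]]}}

```text
clock: 3.0
position: [526.5, -208.1, 23.3]
ee_rot: [0.707, -0.707, 0.001, -0.0]
contact_force: [-1.4, 0.0, 6.5]
gripper_width: 32.4
grasp_force: 59.7
```

Call:
{"fn": "drive_tool", "kwargs": {"plan": [[[1, 0, 0, 5, 0], [1, 0, 0, 10, 0], [1, 0, 0, 15, 0], [1, 0, 0, 20, 0], [1, 0, 0, 0, 0], [1, 0, 0, 0, 0]]]}}

```text
clock: 3.5
position: [526.7, -208.0, 73.7]
ee_rot: [-0.707, 0.707, -0.001, 0.001]
contact_force: [-0.2, 0.0, -0.7]
gripper_width: 32.6
grasp_force: 59.5
```

```bash
python3 - <<'E'
from h import *
P,p,d=snap('wrist','w3');s=read_state();print(s['position'],s['gripper_width'],s['grasp_force'],s['contact_force'])
Q,p2,d2=snap('scene','s3')
cv2.imwrite('pics/s3c.png',cv2.resize(p2[100:300,200:440,::-1],None,fx=3,fy=3))
W=cloud(P,d)
m=(W[...,2]>11)&(W[...,2]<24)&(W[...,0]>460)&(W[...,0]<610)&(W[...,1]<-250)&(W[...,1]>-470)
X=W[m];print(X.min(0),X.max(0))
E
```

```text
[ 525.8016137  -207.87209777   72.5214468 ] 33.12955657898358 59.49416910298169 [ 0.15427447 -0.15094014 -0.42906206]
[ 510.37336709 -334.60748358   11.00579553] [ 576.15468536 -264.49840473   19.64419668]
```

View pics/s3c.png

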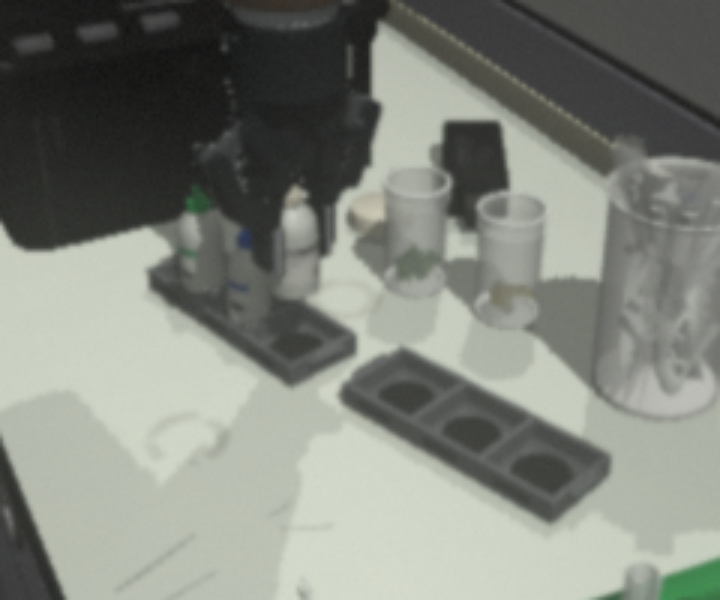

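View pics/w3.png

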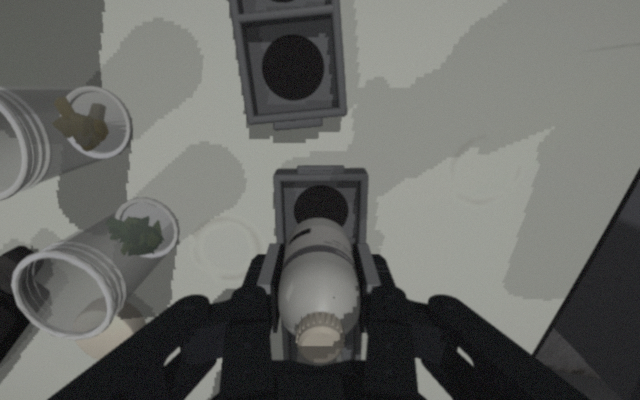

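The bottle is held upright: in the scene crop it is at (298,245), lifted. The near disc of rack_to is at (293,67) in w3. I'll find the places from the dark floor discs and check the bottle's offset in the grip.

```bash
python3 - <<'E'
from h import *
for t,zs in(('w1',None),('w3',None),('s3',None)):
    P,p,d=load(t); W=cloud(P,d); g=p.max(2)
    print(t)
    mask=((W[...,2]<30)&(W[...,0]>490)&(W[...,0]<600)&(W[...,1]<-180)&(W[...,1]>-450)&(g<(48)))
    n,l,st,ce=cv2.connectedComponentsWithStats(cv2.morphologyEx(mask.astype(np.uint8),cv2.MORPH_OPEN,np.ones((3,3))))
    for i in range(1,n):
        if st[i,4]>60:
            c,_=cv2.findContours((l==i).astype(np.uint8),0,1)
            q=plane(P,c[0],4)[:,:2].astype(np.float32); e=cv2.minEnclosingCircle(q); print(st[i].tolist(),plane(P,ce[i],4)[0].round(1),np.round(e[0],1),round(e[1],1))
P,p,d=load('w3')
print(plane(P,[(320,330),(320,345)],128).round(1)); print(P[3])
W=cloud(P,d)
for lo,hi in((75,98),(105,112)):
    Q=W[(W[...,2]>lo)&(W[...,2]<hi)&(p.min(2)>80)&(abs(W[...,0]-526)<25)&(abs(W[...,1]+208)<30)]
    if len(Q): print(np.percentile(Q,[2,50,98],axis=0).round(1).tolist())
E
```

```text
w1
[283, 8, 29, 13, 207] [ 568.6 -432.     4. ] [ 566.2 -433.2] 14.6
[293, 18, 35, 39, 1085] [ 553.4 -410.     4. ] [ 553.1 -409.8] 18.8
[299, 74, 33, 37, 955] [ 548.2 -355.3    4. ] [ 548.2 -355.3] 18.8
[304, 127, 33, 33, 839] [ 543.  -300.6    4. ] [ 542.9 -300.5] 18.6
w3
[241, 14, 90, 100, 981] [ 556.7 -316.7    4. ] [ 544.3 -301.3] 36.7
[262, 34, 62, 66, 3187] [ 543.  -300.6    4. ] [ 543.1 -300.2] 19.0
[337, 181, 24, 34, 243] [ 504.2 -221.7    4. ] [ 506.6 -216.7] 13.7
[282, 182, 12, 6, 61] [ 548.2 -226.6    4. ] [ 548.  -226.3] 4.1
[294, 185, 54, 40, 1583] [ 525.6 -212.3    4. ] [ 525.7 -208.2] 18.8
s3
[[ 526.4 -213.4  128. ]
 [ 526.4 -207.2  128. ]]
[ 526.67138554 -288.56911376  215.55326687]
[[512.8, -223.9, 75.5], [526.0, -222.1, 84.5], [540.2, -216.9, 97.6]]
[[508.7, -221.9, 105.4], [527.9, -217.6, 109.4], [546.1, -204.2, 111.9]]
```

Place centres: near (543,−300.5), mid (548,−355), far (553,−410). The spacing is 55 mm, which matches the rack. I'll place the first bottle.

Call:
{"fn": "drive_tool", "kwargs": {"plan": [[[1, 4, -20, 5, 0], [1, 6, -30, 0, 0], [1, 5, -28, 0, 0], [1, 2, -15, 0, 0], [1, 0, 0, 0, 0], [1, 0, 0, -20, 0], [1, 0, 0, -20, 0], [1, 0, 0, -10, 0], [1, 0, 0, -4, 0], [1, 0, 0, 0, 0]]]}}

```text
clock: 4.43
position: [542.2, -300.1, 23.5]
ee_rot: [0.708, -0.707, -0.001, 0.001]
contact_force: [0.0, 0.8, 0.1]
gripper_width: 32.7
grasp_force: 59.7
```

Call:
{"fn": "drive_tool", "kwargs": {"plan": [[[1, 0, 0, -1, 0], [0.5, 0, 0, 0, 0], [0, 0, 0, 0, 0], [-0.5, 0, 0, 0, 0], [-1, 0, 0, 0, 0], [-1, 0, 0, 0, 0], [-1, 0, 0, 0, 0], [-1, 0, 0, 0, 0]]]}}

```text
clock: 5.1
position: [543.0, -300.9, 22.1]
ee_rot: [0.707, -0.707, -0.0, 0.0]
contact_force: [-0.4, -0.2, 0.0]
gripper_width: 85.4
grasp_force: 0.0
```

Call:
{"fn": "drive_tool", "kwargs": {"plan": [[[-1, 0, 0, 30, 0], [-1, 0, 0, 30, 0], [-1, 0, 0, 20, 0], [-1, -4, 36, 0, 0], [-1, -4, 36, 0, 0], [-1, -4, 36, 0, 0], [-1, -4, 37, 0, 0], [-1, 0, 0, 0, 0], [-1, 0, 0, -30, 0], [-1, 0, 0, -30, 0], [-1, 0, 0, -15, 0], [-1, 0, 0, -5, 0], [-1, 0, 0, 0, 0]]]}}

```text
clock: 6.18
position: [526.2, -156.1, 21.0]
ee_rot: [-0.707, 0.707, 0.001, -0.001]
contact_force: [-0.1, -0.7, -0.4]
gripper_width: 85.6
grasp_force: 0.0
```

```bash
python3 - <<'E'
from h import *
P,p,d=snap('wrist','w4');s=read_state();print(s['position'],s['contact_force'])
W=cloud(P,d)
def sl(x,y,lo,hi):
    Q=W[(W[...,2]>lo)&(W[...,2]<hi)&(p.min(2)>70)&(abs(W[...,0]-x)<25)&(abs(W[...,1]-y)<30)]
    if len(Q): print(len(Q),np.percentile(Q,[2,50,98],axis=0).round(1).tolist())
sl(527,-156,25,50);sl(527,-156,60,95);sl(543,-300,25,50);sl(543,-300,62,95)
E
```

```text
[ 527.25326374 -156.21763124   22.27083007] [-0.29706831 -0.11447574 -0.50673268]
1827 [[512.2, -169.6, 25.9], [526.4, -167.5, 40.9], [540.6, -158.0, 49.8]]
239 [[518.6, -166.5, 60.0], [525.4, -160.9, 60.6], [542.0, -154.9, 92.9]]
```

View pics/w4.png

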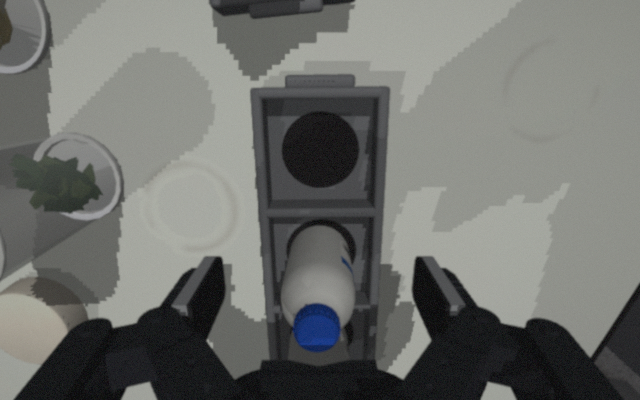

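w4: the blue-cap bottle is centred between the pads, cap at (317,327). I'll grip it, lift it clear of the placed bottle and carry it to the middle place.

Call:
{"fn": "drive_tool", "kwargs": {"plan": [[[0, 0, 0, 0, 0], [0.6, 0, 0, 0, 0], [1, 0, 0, 0, 0], [1, 0, 0, 0, 0], [1, 0, 0, 0, 0], [1, 0, 0, 0, 0], [1, 0, 0, 0, 0], [1, 0, 0, 0, 0], [1, 0, 0, 0, 0], [1, 0, 0, 5, 0], [1, 0, 0, 10, 0], [1, 0, 0, 25, 0], [1, 0, 0, 30, 0], [1, 0, 0, 30, 0], [1, 0, 0, 0, 0]]]}}

```text
clock: 7.48
position: [531.1, -156.5, 129.3]
ee_rot: [0.708, -0.706, 0.005, -0.004]
contact_force: [0.6, 0.4, -0.4]
gripper_width: 29.0
grasp_force: 59.3
```

Call:
{"fn": "drive_tool", "kwargs": {"plan": [[[1, 2, -20, 0, 0], [1, 3, -30, 0, 0], [1, 3, -35, 0, 0], [1, 4, -35, 0, 0], [1, 3, -35, 0, 0], [1, 3, -30, 0, 0], [1, 3, -16, 0, 0], [1, 0, 0, 0, 0], [1, 0, 0, 0, 0]]]}}

```text
clock: 8.23
position: [547.5, -357.7, 122.0]
ee_rot: [-0.706, 0.708, 0.0, 0.0]
contact_force: [-0.1, -0.2, 0.5]
gripper_width: 28.9
grasp_force: 59.3
```

```bash
python3 - <<'E'
from h import *
P,p,d=snap('scene','s5');s=read_state();print(s['position'],s['gripper_width'])
cv2.imwrite('pics/s5c.png',cv2.resize(p[100:300,200:440,::-1],None,fx=3,fy=3))
P,p,d=snap('wrist','w5');W=cloud(P,d)
for lo,hi in((106,120),(126,150),(155,162)):
    Q=W[(W[...,2]>lo)&(W[...,2]<hi)&(abs(W[...,0]-548)<20)&(abs(W[...,1]+357)<30)]
    if len(Q): print(len(Q),np.percentile(Q,[2,50,98],axis=0).round(1).tolist())
E
```

```text
[ 547.56984384 -356.80562879  122.17200171] 29.373675153862592
560 [[533.6, -369.4, 106.4], [547.2, -367.5, 113.7], [561.2, -360.1, 119.8]]
2748 [[528.9, -370.3, 126.8], [547.7, -368.2, 140.8], [567.1, -359.9, 149.8]]
2130 [[529.7, -368.6, 155.1], [547.4, -362.2, 158.1], [566.3, -348.1, 161.2]]
```

View pics/s5c.png

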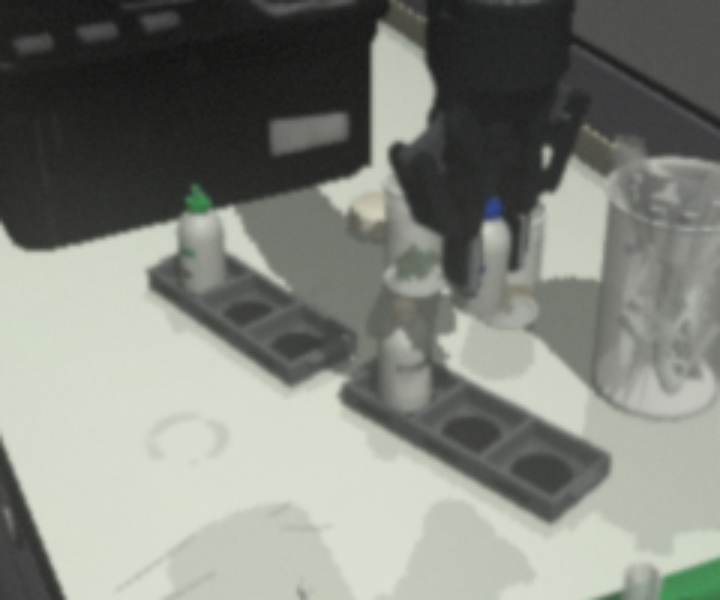

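The white-cap bottle stands in the near place and the blue one hangs upright over the middle place. I'll lower and release.

Call:
{"fn": "drive_tool", "kwargs": {"plan": [[[1, 0, 0, -30, 0], [1, 0, 0, -30, 0], [1, 0, 0, -25, 0], [1, 0, 0, -10, 0], [1, 0, 0, -4, 0], [1, 0, 0, -1, 0], [1, 0, 0, 0, 0], [0.5, 0, 0, 0, 0], [0, 0, 0, 0, 0], [-0.5, 0, 0, 0, 0], [-1, 0, 0, 0, 0], [-1, 0, 0, 0, 0], [-1, 0, 0, 0, 0], [-1, 0, 0, 0, 0]]]}}

```text
clock: 9.5
position: [548.0, -357.0, 22.3]
ee_rot: [-0.707, 0.707, -0.0, 0.0]
contact_force: [0.1, -0.4, -0.7]
gripper_width: 85.3
grasp_force: 0.0
```

Call:
{"fn": "drive_tool", "kwargs": {"plan": [[[-1, 0, 0, 30, 0], [-1, 0, 0, 30, 0], [-1, 0, 0, 30, 0], [-1, -3, 36, 0, 0], [-1, -3, 36, 0, 0], [-1, -3, 36, 0, 0], [-1, -3, 36, 0, 0], [-1, -3, 36, 0, 0], [-1, -3, 36, 0, 0], [-1, -3, 36, 0, 0], [-1, 0, 6, 0, 0], [-1, 0, 0, 0, 0], [-1, 0, 0, 0, 0]]]}}

```text
clock: 10.58
position: [527.2, -98.9, 112.5]
ee_rot: [0.707, -0.707, 0.0, -0.0]
contact_force: [0.1, 0.1, 0.8]
gripper_width: 85.3
grasp_force: 0.0
```

```bash
python3 - <<'E'
from h import *
P,p,d=snap('wrist','w6');s=read_state();print(s['position'],s['contact_force'],s['joints'])
W=cloud(P,d)
for lo,hi in((25,50),(60,95)):
    Q=W[(W[...,2]>lo)&(W[...,2]<hi)&(p.min(2)>70)&(abs(W[...,0]-527)<25)&(abs(W[...,1]+100)<30)]
    if len(Q): print(len(Q),np.percentile(Q,[2,50,98],axis=0).round(1).tolist())
E
```

```text
[527.17582055 -99.51906014 112.41159837] [ 0.17038825 -0.0111016   0.14951659] [ 1.15962061e-01  3.55539629e-01 -3.70642859e-01  2.07433539e-04
 -8.44368657e-01 -1.16398695e-01]
464 [[511.4, -112.6, 25.6], [526.5, -110.6, 39.2], [541.7, -101.5, 49.7]]
515 [[515.1, -107.4, 60.1], [526.6, -102.3, 62.5], [538.1, -89.1, 72.3]]
```

View pics/w6.png

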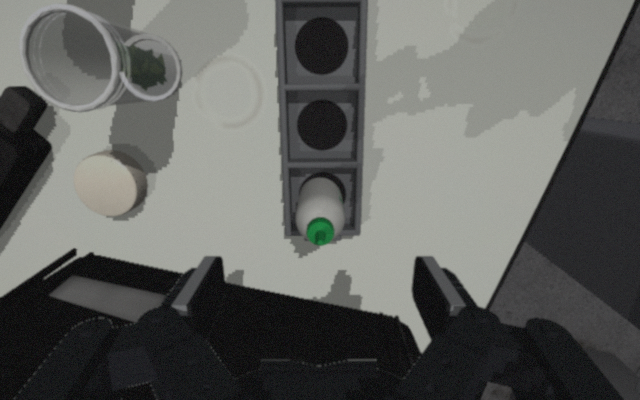

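w6: the green dropper bottle is at (320,225), about 3 mm off the TCP in y, which is fine. The case edge at y ≥ −40 stays clear of the gripper body, which ends at −56.

Call:
{"fn": "drive_tool", "kwargs": {"plan": [[[-1, 0, 1, -20, 0], [-1, 0, 0, -30, 0], [-1, 0, 0, -25, 0], [-1, 0, 0, -10, 0], [-1, 0, 0, -5, 0], [-1, 0, 0, 0, 0], [0, 0, 0, 0, 0], [0.6, 0, 0, 0, 0], [1, 0, 0, 0, 0], [1, 0, 0, 0, 0], [1, 0, 0, 0, 0], [1, 0, 0, 0, 0], [1, 0, 0, 0, 0], [1, 0, 0, 0, 0], [1, 0, 0, 0, 0]]]}}

```text
clock: 11.88
position: [527.7, -97.9, 23.5]
ee_rot: [0.707, -0.707, 0.001, -0.001]
contact_force: [-1.1, 0.4, 5.2]
gripper_width: 31.4
grasp_force: 59.4
```

Call:
{"fn": "drive_tool", "kwargs": {"plan": [[[1, 0, 0, 5, 0], [1, 0, 0, 10, 0], [1, 0, 0, 25, 0], [1, 0, 0, 30, 0], [1, 0, 0, 30, 0], [1, 0, 0, 0, 0], [1, 2, -20, 0, 0], [1, 2, -34, 0, 0], [1, 3, -36, 0, 0], [1, 3, -36, 0, 0], [1, 3, -36, 0, 0], [1, 3, -36, 0, 0], [1, 3, -36, 0, 0], [1, 3, -36, 0, 0], [1, 2, -30, 0, 0], [1, 2, -15, 0, 0], [1, 0, 0, 0, 0], [1, 0, 0, 0, 0]]]}}

```text
clock: 13.38
position: [552.3, -413.5, 121.8]
ee_rot: [-0.706, 0.708, 0.001, 0.0]
contact_force: [0.4, -0.4, -0.5]
gripper_width: 31.8
grasp_force: 59.4
```

```bash
python3 - <<'E'
from h import *
s=read_state();print(s['position'],s['gripper_width'],s['contact_force'])
P,p,d=snap('scene','s7');cv2.imwrite('pics/s7c.png',cv2.resize(p[100:300,200:440,::-1],None,fx=3,fy=3))
P,p,d=snap('wrist','w7');W=cloud(P,d)
for lo,hi in((106,120),(126,150)):
    Q=W[(W[...,2]>lo)&(W[...,2]<hi)&(abs(W[...,0]-553)<20)&(abs(W[...,1]+412)<30)]
    if len(Q): print(len(Q),np.percentile(Q,[2,50,98],axis=0).round(1).tolist())
E
```

```text
[ 552.33643661 -413.48290046  121.84499327] 31.802602637463547 [ 0.41091707 -0.36640641 -0.52757549]
635 [[537.8, -427.1, 106.4], [552.6, -425.1, 113.5], [567.6, -416.7, 119.7]]
2671 [[533.8, -427.1, 126.5], [553.1, -424.2, 139.9], [572.1, -416.8, 149.8]]
```

View pics/s7c.png

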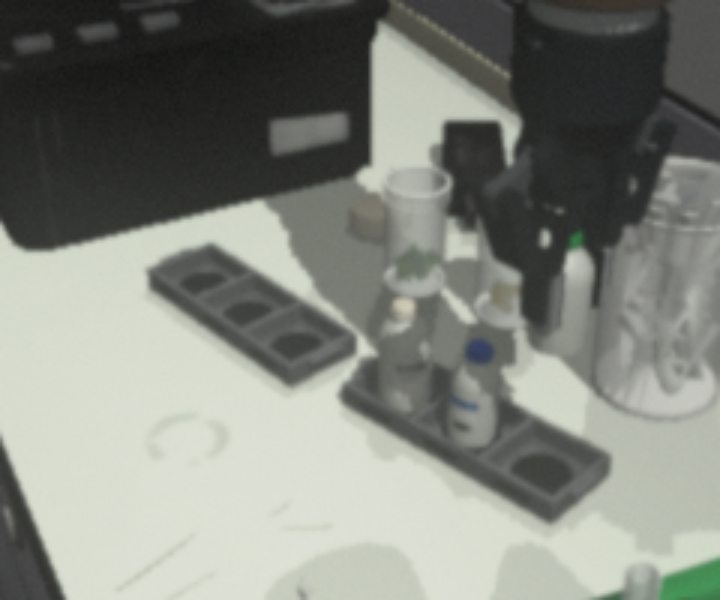

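Two bottles are placed and the dropper bottle is over the far place, its axis at about (553,−410). I'll lower it and open only partway, since the beaker is close.

Call:
{"fn": "drive_tool", "kwargs": {"plan": [[[1, 0, 0, -30, 0], [1, 0, 0, -30, 0], [1, 0, 0, -25, 0], [1, 0, 0, -10, 0], [1, 0, 0, -4, 0], [1, 0, 0, -1, 0], [1, 0, 0, 0, 0], [0.5, 0, 0, 0, 0], [0, 0, 0, 0, 0], [-0.5, 0, 0, 0, 0], [-0.5, 0, 0, 0, 0], [-0.5, 0, 0, 0, 0], [-0.5, 0, 0, 0, 0]]]}}

```text
clock: 14.57
position: [553.0, -413.0, 22.3]
ee_rot: [-0.707, 0.707, -0.0, 0.0]
contact_force: [0.6, -0.8, -0.6]
gripper_width: 64.2
grasp_force: 0.0
```

Call:
{"fn": "drive_tool", "kwargs": {"plan": [[[-0.5, 0, 0, 15, 0], [-0.5, 0, 0, 30, 0], [-0.5, 0, 0, 30, 0], [-0.5, 0, 0, 30, 0], [-0.5, 0, 0, 30, 0], [-0.5, 0, 0, 30, 0], [-0.5, 0, 0, 30, 0], [-0.5, 0, 30, 0, 0], [-0.5, 0, 35, 0, 0], [-0.5, 0, 35, 0, 0], [-0.5, 0, 0, 0, 0], [-0.5, 0, 0, 0, 0], [-0.5, 0, 0, 0, 0]]]}}

```text
clock: 15.65
position: [553.1, -313.0, 217.6]
ee_rot: [0.707, -0.707, 0.0, -0.0]
contact_force: [-0.3, -0.6, 0.9]
gripper_width: 64.1
grasp_force: 0.0
```

```bash
python3 - <<'E'
from h import *
P,p,d=snap('wrist','w8');W=cloud(P,d);S,p2,d2=snap('scene','s8');C=cloud(S,d2)
for x,y in((543,-300.5),(548,-355),(553,-410)):
    for n,X in(('w',W),('s',C)):
        for lo,hi in((25,50),(60,95)):
            Q=X[(X[...,2]>lo)&(X[...,2]<hi)&(abs(X[...,0]-x)<25)&(abs(X[...,1]-y)<26)]
            if len(Q): print(y,n,len(Q),np.percentile(Q,[2,50,98],axis=0).round(1).tolist())
cv2.imwrite('pics/f8.png',np.vstack([p[:300,150:500,::-1],cv2.resize(p2[130:280,230:430,::-1],(350,262))]))
E
```

```text
-300.5 w 207 [[528.0, -316.0, 25.8], [545.1, -313.8, 39.2], [559.0, -303.4, 49.5]]
-300.5 w 624 [[530.1, -310.9, 60.1], [542.7, -301.8, 65.1], [554.9, -289.1, 77.8]]
-300.5 s 188 [[525.2, -318.0, 25.5], [531.6, -313.3, 37.6], [551.6, -294.3, 49.2]]
-300.5 s 156 [[529.1, -313.6, 60.2], [537.0, -305.0, 66.5], [552.3, -291.5, 78.7]]
-355 w 72 [[535.2, -370.5, 32.2], [548.9, -367.2, 47.9], [564.3, -342.2, 49.8]]
-355 w 299 [[542.6, -363.6, 60.5], [550.4, -356.4, 70.6], [557.5, -348.5, 72.2]]
-355 s 191 [[533.2, -372.3, 25.3], [538.4, -366.6, 38.1], [555.5, -346.8, 49.4]]
-355 s 89 [[541.3, -366.0, 60.4], [546.0, -360.0, 69.0], [555.8, -351.4, 73.3]]
-410 w 12 [[538.2, -409.6, 26.6], [543.3, -397.6, 48.6], [569.3, -394.6, 49.6]]
-410 w 702 [[542.9, -421.1, 60.3], [554.0, -409.3, 65.0], [565.1, -398.7, 84.2]]
-410 s 219 [[537.3, -428.9, 25.4], [542.0, -422.2, 37.7], [560.2, -402.4, 49.7]]
-410 s 167 [[542.2, -424.4, 60.2], [550.4, -415.8, 67.7], [561.4, -404.0, 85.4]]
```

View pics/f8.png

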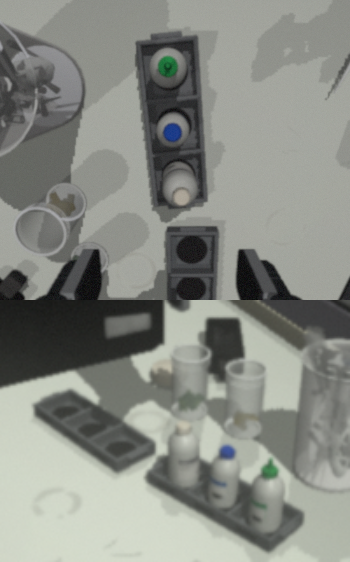

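All three bottles stand upright and centred in rack_to: white near, blue middle, green far. The heights are right and the cups and lid have not moved.

```bash
python3 -c "
from bench import *
print(job_done())"
```

```text
the job is handed in; nothing more can be done
None
```

All three bottles stand upright in the empty rack in mirrored order, within a few mm of their place centres by my measurement. The cups and lid were left alone, and I handed the job in at about 16 s; the judge's result was not shown.

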